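# Find the hidden socket under the slotted cover and seat the lock pin

### The arm

A 7-joint arm with a two-finger parallel gripper is mounted at the origin on a cart in front of the work surface, level with it; the furniture and walls round the work are solid. World frame = base frame: x ahead of the robot, y to its left, z up, the work surface at z = 0. Lengths are in m, angles in rad, forces in N, time in s.
With the tool pointing down it reaches from about 0.425 to 0.825 m from the base axis. Payload 3.6 kg.
Tool frame: the origin (TCP) lies between the finger pads; the fingertips stand 25 mm ahead of it and the grasp point (between the pads) lies 6 mm ahead of it (robot.tips_ahead is the distance from the TCP to the fingertips, in m); z points along the fingers, y is the direction in which the jaws open and shut (so a half turn about z gives the same grasp; the last joint's range is limited). The gripper opens to 93 mm and grips with 3 to 60 N. Pads are 15 mm wide; open, the fingers measure 128 mm over their backs; the gripper's body (75 mm by 188 mm) begins 65 mm behind the grasp point.
Start: joints at [-1.323, 0.615, -0.013, 1.423, 0.008, 1.103, -0.04], TCP at [0.176, 0.626, 0.244] pointing down, gripper open.
Joint ranges: [-3.12, 3.12], [-0.3, 2.06], [-1.34, 1.32], [0.26, 2.42], [-1.36, 4.5], [0.01, 1.98], [-2.84, 2.84]. Speed limits (rad/s): [2.79, 2.79, 3.14, 3.14, 3.14, 3.14, 3.14].

### API

Orientations are given as a unit quaternion [w, x, y, z].
In Python, from workcell import robot gives the robot as it stands.
- The arm moves only by the tool jog_arm, never from a script. Its argument "motion" is a list of rows, each a list of 5 numbers: the opening, from -1 (shut) to 1 (fully open), so that 0 is half open, then the shift along the world's x, y, z in cm, then the turn about the world's z in rad. A call has 1 to 12 rows; each row shifts and turns the commanded pose from where the row before left it; what a row does not reach is not made up. A row lasts 1/8 s, in which the tool goes at most 62.5 mm and 10.7 degrees, less where a joint would pass 70% of its speed; a pose out of reach is approached as far as the arm can. A call with a gripper value outside its range is refused whole. The fingers move at their own pace and stop on an object; the grip force is fixed at half the most. Time passes only in rows, so rows that do not move let the fingers close. It gives the time, the measured TCP pose, the force and the opening at its end, in the units of the state.
- robot.state(): the state, without advancing time (a new reading comes with each control period).
- robot.read_camera(name): name is "scene" or "side" or "wrist"; returns (picture, depth): 384x512x3 uint8, red, green, blue; 384x512 float32, m along the optical axis (not along the pixel's ray), 0 where there is no reading.
- robot.calibration(name): a dict with "intrinsics" (3x3 intrinsics, pixels), "k1" (the pictures are not rectified: a ray, as slopes to the right and down, at radius r is drawn at 1 + k1 r^2 times it, then the intrinsics apply), "pose" (4x4, takes a point from camera to world coordinates); the wrist camera has in their place "tool_from_camera" (4x4, takes a point from camera to tool coordinates, whose origin is the TCP and whose axes are the flange's). Camera axes: x right, y down, z forward; pixel columns grow to the right and rows downward; lengths in m; the calibration is good to about 2 mm. A picture is of the moment at which its call begins: read the wrist's pose just before it. calibration takes no time and is no camera call.
- robot.job_done(): hands the job in, once; it reports no verdict.
The state is a dict: "clock": time; "joints": joint angles; "dq": joint speeds; "joint_efforts": joint torques, N m; "tcp_pos": TCP position; "tool_rot": TCP orientation; "contact_force": force on the tool from outside, world axes, zero at the start; "moment": the same for the moment, N m; "width": opening from 0.0 (shut) to 1.0 (fully open).
Only numpy, scipy, OpenCV 4.12 (cv2) and the standard library are available. Lean on these libraries where they do the work, as an engineer would, in place of code of your own. Each camera call takes 0.05 s, during which the arm holds its last target. There are 200 camera calls.

### The job

The fixture's stop bar has to be locked with its pin, but its socket is closed by a flush dust plug and cannot be seen. Take the lock pin out of its rest, set its tip on the bar inside the slot of the cover, slide it along the slot by feel under light pressure until it drops into the socket, then press it fully home, with its collar flat on the cover, and let go. Never press the pin on the fixture with more than 30 N, and leave the other things where they are.

Things in the scene. Friction and masses are not known exactly. Their poses are not given: they have to be found in the camera images.
- fixture: Low grey closed housing fixed to the bench, 80 (its x) by 220 (its y) by 50 mm high, with a bright steel cover plate 6 mm thick on top and a black star knob on its +y end. Origin: centre of its underside, z up. A straight slot in the middle of the cover runs along the fixture's y.
- slot_mid (a point): Middle of the slot at the cover's top face, 50 mm above the bench; axes as the fixture's. The slot is 15 mm wide and 87 mm long (y -43 to +43 mm). On its floor, 6 mm down, lies a flat steel bar, held fast by a brake. The bar has one round socket 15 mm across on the slot's centre line; where along the slot differs every time: anywhere from y = -32 to +32 mm, not measured.
- slot_floor (a point): Middle of the slot on the bar's face, 44 mm above the bench. The socket, somewhere along the slot, is closed flush by a steel dust plug that looks like the bar and is held by friction: about 3.5 N pushes it down, up to 18 mm; it stays where it is pushed and does not spring back. Nowhere else does the slot's floor give way.
- lock_pin: Loose steel lock pin standing upright, 67 mm tall, about 0.12 to 0.2 kg. Origin: centre of its tip; z up the pin. From the tip: round shank 12 mm across, 22 mm long, the lowest 3.5 mm tapered to 7 mm across; round collar 24 mm across, 5 mm thick; square dark grip 20 by 20 mm from 27 to 67 mm above the tip, flats facing the pin's x and y.
- pin_collar (a point): Centre of the collar's underside, 22 mm above the pin's tip. It lies on the cover (50 mm above the bench) when the pin is fully home, and is 16 mm above the cover while the pin's tip stands on the bar.
- pin_rest: Plain aluminium block fixed to the bench, 60 by 60 by 26 mm high, in whose middle a bore 15 mm across holds the pin at the start, collar on the block. Origin: centre of its underside.
- green_specimen: Bystander: green resin disc 30 mm across, 19 mm high. Origin under its centre.
- red_specimen: Bystander: red resin disc 30 mm across, 19 mm high. Origin under its centre.
- paste_pot: Bystander: white round pot 69 mm across, 41 mm high. Origin under its centre.
- dropper: Bystander: brown dropper bottle 33 mm across, 102 mm high. Origin under its centre.
- bottle: Bystander: white bottle with green cap, 45 mm across, 86 mm high. Origin under its centre.
- spanner: Bystander: flat open-ended spanner 163 mm long (its y), 6 mm thick. Origin under its centre.
Things that resemble listed ones, but are neither listed nor needed, are in the scene too. Of the things that look like the pin_rest, the larger one is meant.

How it is judged:
On the way:
1. the lock pin has been lifted clear of its rest (z of lock_pin in the frame of pin_rest above 0.03 m), for 0.1 s.
At the end, for the whole second after the job is handed in: The lock pin stands upright (within 5 degrees) and at rest in the socket under the slot, fully home: its tip is 25 to 30.5 mm above the fixture's underside (collar on the cover to within 2.5 mm), within 4 mm of the slot's centre line and 38 mm of its middle (z of lock_pin in the frame of fixture between 0.025 and 0.0305 m and x of lock_pin in the frame of fixture between -0.004 and 0.004 m and y of lock_pin in the frame of fixture between -0.038 and 0.038 m and angle between the z axis of lock_pin and the z axis of fixture, either way round below 0.09 rad and angle between lock_pin's own z axis and vertical below 0.09 rad and linear speed of lock_pin below 0.01 m/s); the robot touches nothing.
It fails at once if the pin pressed on the fixture with more than 30 N (contact force between lock_pin and fixture above 30 N).
It fails at once if a bystander moved by more than 30 mm (distance of any of green_specimen, red_specimen, paste_pot, dropper, spanner, bottle from where it was at the start of the episode above 0.03 m).
It also fails if it takes over 64 s, if anything falls off the work surface, if the arm or the gripper's body presses on something with over 40 N, if the wrist force passes 120 N, or if a joint passes its speed limit or range.

## Working session

There is one attempt and no reset: what is moved stays moved. The work goes in short steps, Python scripts to look and compute and a tool call to move; the robot and the scene stay as the last step left them, time stands still between calls to the robot, and variables do not carry over. Pictures are saved under pics/ and viewed, about 8 in all and at most 12, crops included, and the job is handed in when it is done.

Besides the shell and the picture viewer there is one more tool, called after "Request:" by a JSON object that holds its "fn" and its "kwargs". jog_arm: Moves the arm, as the interface text tells. Its arguments: {"type":"object","properties":{"motion":{"type":"array"}},"required":["motion"]}

```bash
mkdir -p pics; ls; cat > h.py <<'E'
import numpy as np, cv2
from workcell import robot
from scipy.spatial.transform import Rotation as R
def look(name):
    s=robot.state(); im,d=robot.read_camera(name); c=robot.calibration(name)
    if name=='wrist':
        T=np.eye(4); q=s['tool_rot']; T[:3,:3]=R.from_quat([q[1],q[2],q[3],q[0]]).as_matrix(); T[:3,3]=s['tcp_pos']
        P=T@np.array(c['tool_from_camera'])
    else: P=np.array(c['pose'])
    return im,d,np.array(c['intrinsics']),c['k1'],P
def rays(uv,K,k1):
    uv=np.atleast_2d(np.array(uv,float)); a=np.c_[(uv[:,0]-K[0,2])/K[0,0],(uv[:,1]-K[1,2])/K[1,1]]
    u=cv2.undistortPoints(uv[:,None],K,np.array([k1,0,0,0,0.]))[:,0]
    return np.c_[u,np.ones(len(u))]
def onplane(uv,K,k1,P,z):
    r=rays(uv,K,k1)@P[:3,:3].T; t=(z-P[2,3])/r[:,2]; return P[:3,3]+r*t[:,None]
def pts(uv,d,K,k1,P):
    uv=np.atleast_2d(uv); z=np.array([d[int(v),int(u)] for u,v in uv]); return (rays(uv,K,k1)*z[:,None])@P[:3,:3].T+P[:3,3]
E
python3 - <<'E'
from h import *
for n in ['scene','side']:
    im,d,K,k,P=look(n); cv2.imwrite(f'pics/{n}0.png',im[:,:,::-1]); np.savez(f'{n}0.npz',im=im,d=d,K=K,k=k,P=P); print(n,P[:3,3],P[:3,2])
print(robot.state())
E
```

```text
pics
scene [ 0.06023391 -0.18058993  0.69555375] [ 0.60384741  0.29245474 -0.74151098]
side [ 0.43112268 -0.57615488  0.54382408] [ 0.16845465  0.80027776 -0.57548113]
{'clock': 0.1, 'joints': array([-1.32252543,  0.61581933, -0.01263438,  1.42474221,  0.00812465,
        1.10341791, -0.04039676]), 'dq': array([-1.11183121e-03, -2.85978480e-03, -6.15919285e-04, -2.86263665e-03,
        1.46351835e-03, -1.54643028e-03,  1.29858598e-05]), 'joint_efforts': array([ 1.13914080e-03, -4.60043335e+01,  2.09837747e-01, -1.66247106e+01,
       -6.12596842e-02,  1.68541179e-02,  9.99038957e-05]), 'tcp_pos': array([0.17616756, 0.62498168, 0.2425978 ]), 'tool_rot': array([-1.39470998e-04,  1.36906789e-01,  9.90583246e-01, -1.15977272e-03]), 'contact_force': array([-0.90433482, -0.40789917, -0.23649646]), 'moment': array([ 0.01457172, -0.01519869, -0.02594159]), 'width': 1.0023110807391453}
```

View pics/scene0.png

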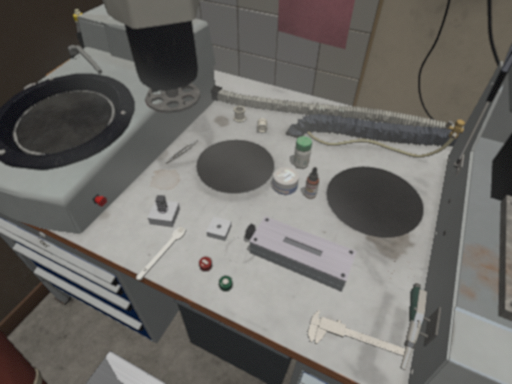

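View pics/side0.png

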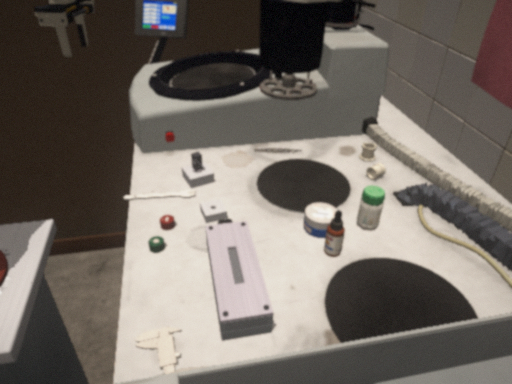

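The scene view shows the pin in its rest at (162,205) and the slot at about (303,246). In the side view they are at (196,162) and (236,265).

```bash
python3 - <<'E'
from h import *
for n,slot,pin,tops in [('scene',(275,225,335,270),(152,190,172,214),[(160,197),(157,211),(171,215),(170,205)]),('side',(222,240,250,290),(188,150,206,172),[(196,154),(188,176),(207,178)])]:
    f=np.load(n+'0.npz'); im,d,K,k,P=f['im'],f['d'],f['K'],float(f['k']),f['P']
    g=cv2.cvtColor(im,cv2.COLOR_RGB2GRAY)
    x0,y0,x1,y1=slot; sub=g[y0:y1,x0:x1]; t,m=cv2.threshold(sub,0,255,cv2.THRESH_OTSU+cv2.THRESH_BINARY_INV)
    cs,_=cv2.findContours(m,cv2.RETR_EXTERNAL,cv2.CHAIN_APPROX_NONE); c=max(cs,key=cv2.contourArea)
    r=cv2.minAreaRect(c+np.array([x0,y0])); b=cv2.boxPoints(r); print(n,t,r)
    q=onplane(b,K,k,P,.05); print(q.round(4),q.mean(0)); print('edges',[np.linalg.norm(q[i]-q[i-1]).round(4) for i in range(4)])
    x0,y0,x1,y1=pin; m=(g[y0:y1,x0:x1]<85).astype('uint8'); ys,xs=np.nonzero(m); print('pin',xs.min()+x0,xs.max()+x0,ys.min()+y0,ys.max()+y0,xs.mean()+x0,ys.mean()+y0)
    print(onplane([(xs.mean()+x0,ys.mean()+y0)],K,k,P,.051))
    print(pts(tops,d,K,k,P).round(4))
E
```

```text
scene 132.0 ((294.0118103027344, 265.3283996582031), (45.309226989746094, 11.368101119995117), 22.380136489868164)
[[ 0.4333 -0.0458  0.05  ]
 [ 0.4614 -0.0434  0.05  ]
 [ 0.4615 -0.1387  0.05  ]
 [ 0.4344 -0.1388  0.05  ]] [ 0.44761365 -0.09167553  0.05      ]
edges [np.float64(0.0931), np.float64(0.0282), np.float64(0.0953), np.float64(0.0271)]
pin 157 166 197 210 161.45652173913044 204.34782608695653
[[0.46120069 0.25597191 0.051     ]]
[[0.4661 0.2592 0.0711]
 [0.4536 0.2692 0.027 ]
 [0.4598 0.2325 0.0247]
 [0.4852 0.2532 0.0249]]
side 169.0 ((235.26095581054688, 264.55120849609375), (37.6453971862793, 9.638339042663574), 77.90524291992188)
[[ 0.4922 -0.0506  0.05  ]
 [ 0.5095 -0.0485  0.05  ]
 [ 0.5082 -0.1363  0.05  ]
 [ 0.4926 -0.1377  0.05  ]] [ 0.50064231 -0.09327845  0.05      ]
edges [np.float64(0.0871), np.float64(0.0174), np.float64(0.0878), np.float64(0.0157)]
pin 193 201 154 169 196.8857142857143 161.53333333333333
[[0.4641903  0.25184662 0.051     ]]
[[0.4635 0.2501 0.0725]
 [0.44   0.2297 0.0272]
 [0.4841 0.2323 0.0148]]
```

```bash
python3 - <<'E'
from h import *
A=[]
for n in ['scene','side']:
    f=np.load(n+'0.npz'); d,K,k,P=f['d'],f['K'],float(f['k']),f['P']
    v,u=np.mgrid[0:384:2,0:512:2]; uv=np.c_[u.ravel(),v.ravel()]; p=pts(uv,d,K,k,P); p=p[d[uv[:,1],uv[:,0]]>0]; A.append(p)
p=np.vstack(A)
for y in np.arange(-.25,.85,.1):
    print('y%.2f'%y,[ '%.2f'%(np.max(q) if len(q:=p[(abs(p[:,0]-x)<.05)&(abs(p[:,1]-y)<.05)&(p[:,2]<.7)][:,2]) else -9) for x in np.arange(.1,.9,.1)])
print(robot.calibration('wrist'), robot.tips_ahead)
E
```

```text
y-0.25 ['-9.00', '-9.00', '0.00', '0.01', '0.05', '0.00', '0.00', '0.00']
y-0.15 ['0.00', '-0.00', '0.01', '0.01', '0.05', '0.00', '0.01', '0.00']
y-0.05 ['0.01', '-0.00', '0.00', '0.00', '0.05', '0.00', '0.10', '0.09']
y0.05 ['0.39', '-0.00', '0.02', '0.02', '0.05', '0.01', '0.05', '0.09']
y0.15 ['0.00', '-0.00', '0.01', '0.02', '0.02', '0.01', '0.01', '0.01']
y0.25 ['-0.85', '-9.00', '0.01', '0.06', '0.07', '0.01', '0.43', '0.40']
y0.35 ['-0.84', '-9.00', '0.00', '0.06', '0.00', '0.44', '0.44', '0.41']
y0.45 ['-0.84', '-9.00', '0.12', '0.14', '0.16', '0.43', '0.42', '0.26']
y0.55 ['0.35', '0.35', '0.12', '0.14', '0.13', '0.16', '0.17', '0.27']
y0.65 ['-0.84', '0.35', '0.12', '0.14', '0.13', '0.14', '0.20', '0.28']
y0.75 ['-0.84', '0.33', '0.11', '0.14', '0.15', '0.17', '0.20', '0.26']
{'intrinsics': array([[271.69684544,   0.        , 254.35893683],
       [  0.        , 271.69684544, 192.28004549],
       [  0.        ,   0.        ,   1.        ]]), 'k1': -0.01547322634242909, 'tool_from_camera': array([[-1.02246075e-03, -9.65686114e-01, -2.59710001e-01,
         7.23450404e-02],
       [ 9.99998829e-01, -1.28309705e-03,  8.34043534e-04,
        -3.00466643e-04],
       [-1.13865739e-03, -2.59708844e-01,  9.65686295e-01,
        -1.40974731e-01],
       [ 0.00000000e+00,  0.00000000e+00,  0.00000000e+00,
         1.00000000e+00]])} 0.025
```

Request:
{"fn": "jog_arm", "kwargs": {"motion": [[1, 2.8, -3.6, 0, 0], [1, 2.8, -3.6, 0, 0], [1, 2.8, -3.6, 0, 0], [1, 2.8, -3.6, 0, 0], [1, 2.8, -3.6, 0, 0.05], [1, 2.8, -3.6, 0, 0.05], [1, 2.8, -3.6, 0, 0.05], [1, 2.8, -3.6, -1, 0.05], [1, 2.8, -3.6, -2, 0.07], [1, 2.8, -3.6, -2, 0], [1, 0, 0, 0, 0], [1, 0, 0, 0, 0]]}}

```text
clock: 1.6
tcp_pos: [0.4558, 0.2663, 0.1935]
tool_rot: [-0.0, 0.002, 1.0, 0.0]
contact_force: [-0.1, 0.7, -0.0]
width: 1.0
```

```bash
python3 - <<'E'
from h import *
s=robot.state(); print(s['joints'],s['tcp_pos'],s['contact_force'])
im,d,K,k,P=look('wrist'); np.savez('w1.npz',im=im,d=d,K=K,k=k,P=P); cv2.imwrite('pics/w1.png',im[:,:,::-1]); print(P.round(3))
E
```

```text
[-0.53796414  0.48571099 -0.04656072  1.8399154   0.02843756  0.81708057
  0.96796429] [0.45581488 0.26632068 0.19351904] [-0.0825852   0.72524736 -0.0297056 ]
[[ 0.005  0.966  0.259  0.384]
 [ 1.    -0.006  0.     0.266]
 [ 0.002  0.259 -0.966  0.335]
 [ 0.     0.     0.     1.   ]]
```

View pics/w1.png

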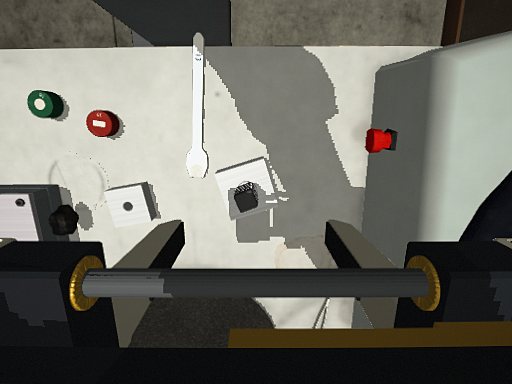

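The wrist view shows the pin in its rest at about (246,195), with the block turned by roughly 20°. Next I measure the pin's top face from the depth.

```bash
python3 - <<'E'
from h import *
f=np.load('w1.npz'); im,d,K,k,P=f['im'],f['d'],f['K'],float(f['k']),f['P']
v,u=np.mgrid[150:250,205:290]; uv=np.c_[u.ravel(),v.ravel()]; p=pts(uv,d,K,k,P)
for lo,hi in [(.062,.08),(.02,.03)]:
    q=p[(p[:,2]>lo)&(p[:,2]<hi)]; 
    r=cv2.minAreaRect((q[:,:2]*1000).astype(np.float32)); print(lo,len(q),np.median(q[:,2]),q.mean(0),r)
cv2.imwrite('pics/w1c.png',cv2.resize(im[145:250,200:300,::-1],None,fx=5,fy=5,interpolation=cv2.INTER_NEAREST))
E
```

```text
0.062 401 0.07067277205547373 [0.46254591 0.25749354 0.0701899 ] ((463.8160095214844, 257.44012451171875), (20.528331756591797, 19.937145233154297), 21.960845947265625)
0.02 1988 0.02598401018857427 [0.4602712  0.25749909 0.02593376] ((463.966552734375, 257.3133850097656), (60.34410858154297, 60.22310256958008), 17.14501953125)
```

View pics/w1c.png

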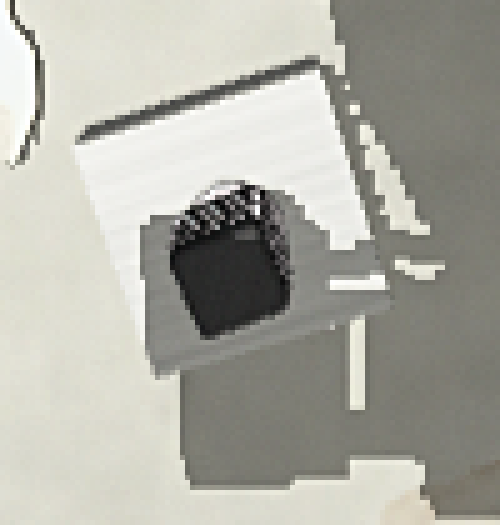

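Pin axis is at (0.464, 0.2575) and its flats are turned about +22°, with the heights agreeing (top 71 mm, block 26 mm). I align above it and descend to a TCP height of 0.063.

Request:
{"fn": "jog_arm", "kwargs": {"motion": [[1, 0.4, -0.5, 0, 0.13], [1, 0.4, -0.4, 0, 0.13], [1, 0, 0, 0, 0.12], [1, 0, 0, -4, 0], [1, 0, 0, -3, 0], [1, 0, 0, -3, 0], [1, 0, 0, -2, 0], [1, 0, 0, -1, 0], [1, 0, 0, 0, 0], [1, 0, 0, 0, 0]]}}

```text
clock: 2.9
tcp_pos: [0.4647, 0.2574, 0.0646]
tool_rot: [0.001, -0.187, 0.982, 0.0]
contact_force: [0.7, 0.3, 0.7]
width: 1.001
```

```bash
python3 - <<'E'
from h import *
im,d,K,k,P=look('wrist'); cv2.imwrite('pics/w2.png',im[:,:,::-1])
s=robot.state();print(s['tcp_pos'],s['tool_rot'],s['contact_force'])
E
```

```text
[0.46485554 0.25720158 0.06460731] [ 9.45015425e-04 -1.86705722e-01  9.82415363e-01  3.67123619e-04] [-0.4495567   0.21397963 -0.34017688]
```

View pics/w2.png

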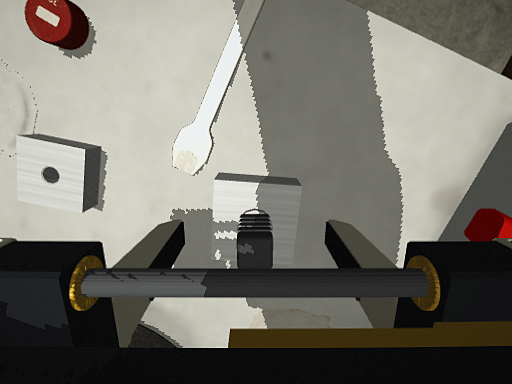

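The pin is square and centred between the fingers at (255,240), so I close.

Request:
{"fn": "jog_arm", "kwargs": {"motion": [[1, 0, 0, -0.2, 0], [0, 0, 0, 0, 0], [-1, 0, 0, 0, 0], [-1, 0, 0, 0, 0], [-1, 0, 0, 0, 0], [-1, 0, 0, 0, 0], [-1, 0, 0, 0, 0], [-1, 0, 0, 0, 0]]}}

```text
clock: 3.95
tcp_pos: [0.4643, 0.2566, 0.0616]
tool_rot: [-0.0, -0.187, 0.982, -0.0]
contact_force: [-0.8, 0.4, -0.1]
width: 0.295
```

Request:
{"fn": "jog_arm", "kwargs": {"motion": [[-1, 0, 0, 0, 0], [-1, 0, 0, 0, 0], [-1, 0, 0, 0, 0], [-1, 0, 0, 0, 0]]}}

```text
clock: 4.45
tcp_pos: [0.4643, 0.2567, 0.0617]
tool_rot: [0.0, -0.187, 0.982, 0.0]
contact_force: [-0.2, 0.5, -0.8]
width: 0.212
```

Gripped: 0.212 × 93 mm ≈ 19.7 mm. I lift and carry it above the +y part of the slot.

Request:
{"fn": "jog_arm", "kwargs": {"motion": [[-1, 0, 0, 2, 0], [-1, 0, 0, 4, 0], [-1, 0, 0, 4, 0], [-1, 0.5, -4, 0, -0.1], [-1, 0.5, -4, 0, -0.1], [-1, 0.5, -4, 0, -0.1], [-1, 0.5, -4, 0, -0.08], [-1, 0.5, -4, 0, 0], [-1, 0.5, -4, 0, 0], [-1, 0.4, -4, 0, 0], [-1, 0.2, -3.5, 0, 0], [-1, 0, 0, 0, 0]]}}

```text
clock: 5.95
tcp_pos: [0.4996, -0.0625, 0.1612]
tool_rot: [-0.001, 0.006, 1.0, -0.001]
contact_force: [0.4, 0.1, -2.1]
width: 0.216
```

Request:
{"fn": "jog_arm", "kwargs": {"motion": [[-1, 0, 0, 0, 0], [-1, 0, 0, 0, 0]]}}

```text
clock: 6.2
tcp_pos: [0.5002, -0.0567, 0.1615]
tool_rot: [-0.0, 0.001, 1.0, 0.0]
contact_force: [0.1, -0.4, -1.4]
width: 0.212
```

```bash
python3 - <<'E'
from h import *
s=robot.state();print(s['tcp_pos'],s['tool_rot'],s['contact_force'],s['width'])
im,d,K,k,P=look('wrist'); np.savez('w3.npz',im=im,d=d,K=K,k=k,P=P); cv2.imwrite('pics/w3.png',im[:,:,::-1])
im,d,K,k,P=look('side'); np.savez('s3.npz',im=im,d=d,K=K,k=k,P=P); cv2.imwrite('pics/s3.png',cv2.resize(im[130:340,140:330,::-1],None,fx=3,fy=3))
im,d,K,k,P=look('scene'); np.savez('c3.npz',im=im,d=d,K=K,k=k,P=P)
E
```

```text
[ 0.50015479 -0.05674651  0.16149799] [-2.95985539e-04  1.05972086e-03  9.99999305e-01  4.24112535e-04] [ 0.07827092 -0.44586718 -1.40355773] 0.2122749760091748
```

View pics/w3.png

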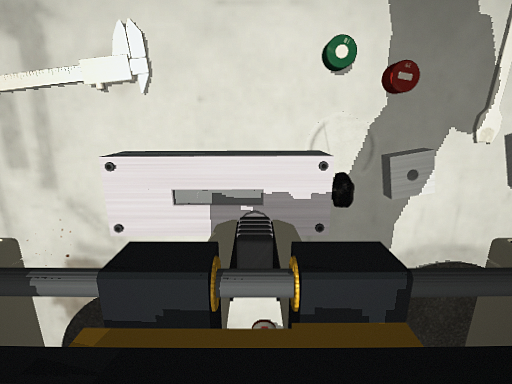

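The wrist view shows the slot at columns 172–265 and rows 189–206, and the cover screws near (110,167), (324,167), (119,229) and (320,228). I measure both, and also the pin itself in the fixed views.

```bash
python3 - <<'E'
from h import *
f=np.load('w3.npz'); im,d,K,k,P=f['im'],f['d'],f['K'],float(f['k']),f['P']
g=cv2.cvtColor(im,cv2.COLOR_RGB2GRAY)
for u in (178,190,202): print(u,g[182:212,u])
print('row198',g[198,165:180])
L=[(110,167),(324,167),(119,229),(320,228)]
C=[]
for a,b in L:
    s=g[b-6:b+7,a-6:a+7]; m=(s<110); ys,xs=np.nonzero(m); C.append((xs.mean()+a-6,ys.mean()+b-6))
q=onplane(C,K,k,P,.05); print(np.round(C,1),q.round(4),q.mean(0)); print('diag',(q[0]+q[3])/2,(q[1]+q[2])/2)
# cover plane check and pin shank in side view
print(pts([(140,200),(300,210),(188,200)],d,K,k,P).round(4))
for n in 's3','c3':
    f=np.load(n+'.npz'); im,d,K,k,P=f['im'],f['d'],f['K'],float(f['k']),f['P']
    v,u=np.mgrid[130:340:1,140:340:1]; uv=np.c_[u.ravel(),v.ravel()]; p=pts(uv,d,K,k,P)
    for lo,hi in [(.102,.12),(.12,.127),(.128,.14)]:
        q=p[(p[:,2]>lo)&(p[:,2]<hi)&(abs(p[:,0]-.5)<.03)&(abs(p[:,1]+.057)<.03)]; print(n,lo,len(q),q.mean(0) if len(q) else '', (q.min(0),q.max(0)) if len(q) else '')
E
```

```text
178 [218 217 222 218 221 226 226 189 138 137 142 142 143 142 141 141 140 140
 140 142 138 111  90 181 219 223 220 222 219 219]
190 [217 218 218 220 223 225 224 188 139 143 142 142 144 143 143 143 143 140
 139 142 137  86  90 200 213 224 221 222 220 219]
202 [216 216 218 220 221 225 227 186 100 145 145 143 144 144 142 141 143 142
 142 143 137  90  87 200 220 221 220 223 220 218]
row198 [224 225 223 224 224 226 234 175 108  48 139 143 141 140 139]
[[109.7 166.2]
 [322.9 165.2]
 [118.3 227.7]
 [319.1 227.5]] [[ 0.4698 -0.1927  0.05  ]
 [ 0.4696  0.0079  0.05  ]
 [ 0.5318 -0.1928  0.05  ]
 [ 0.5323  0.008   0.05  ]] [ 0.50089614 -0.09242525  0.05      ]
diag [ 0.5010698  -0.09236008  0.05      ] [ 0.50072248 -0.09249042  0.05      ]
[[ 0.503  -0.1678  0.05  ]
 [ 0.5142 -0.0117  0.0489]
 [ 0.5052 -0.1227  0.0432]]
s3 0.102 43 [ 0.49839245 -0.06058559  0.11303708] (array([ 0.49352195, -0.06335503,  0.10598315]), array([ 0.503403  , -0.055831  ,  0.11966907]))
s3 0.12 10 [ 0.49700455 -0.06362664  0.12443673] (array([ 0.48863286, -0.06710879,  0.12013869]), array([ 0.50438135, -0.05983691,  0.12661393]))
s3 0.128 43 [ 0.49546936 -0.06468633  0.13211983] (array([ 0.48745193, -0.0738059 ,  0.12821139]), array([ 0.50843079, -0.05443704,  0.13991115]))
c3 0.102 16 [ 0.49611966 -0.05710093  0.11280118] (array([ 0.49369639, -0.06155833,  0.10736072]), array([ 0.49890918, -0.05082185,  0.11847936]))
c3 0.12 3 [ 0.49091314 -0.05730161  0.12650766] (array([ 0.48999362, -0.06291587,  0.12591122]), array([ 0.4914547 , -0.04810625,  0.12689794]))
c3 0.128 49 [ 0.49066675 -0.05595798  0.13425507] (array([ 0.48747944, -0.07262726,  0.12801393]), array([ 0.4947208 , -0.03784939,  0.13973857]))
```

View pics/s3.png

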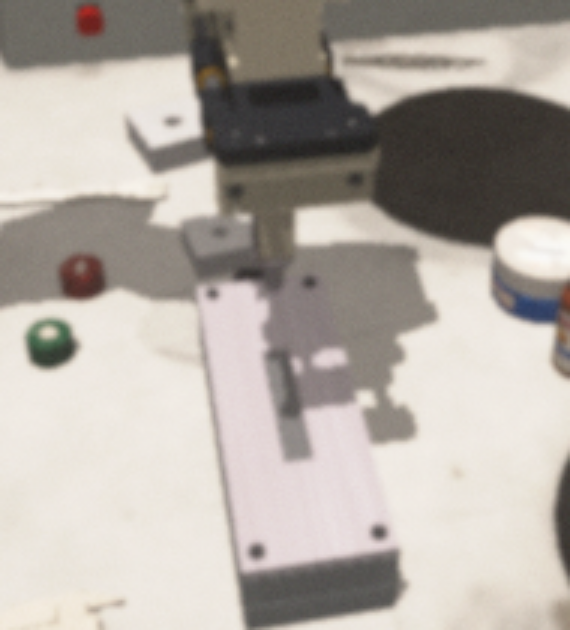

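Slot middle is (0.5009, −0.0924), with the fixture aligned to the world axes. I descend in stages to just above the expected floor contact, at a TCP height of about 0.102.

Request:
{"fn": "jog_arm", "kwargs": {"motion": [[-1, 0.07, -0.1, -2, 0], [-1, 0, 0, -2, 0], [-1, 0, 0, -1, 0], [-1, 0, 0, -0.3, 0], [-1, 0, 0, -0.2, 0], [-1, 0, 0, 0, 0], [-1, 0, 0, 0, 0]]}}

```text
clock: 7.22
tcp_pos: [0.5013, -0.0595, 0.1071]
tool_rot: [0.0, 0.002, 1.0, -0.0]
contact_force: [-0.5, -0.5, -2.1]
width: 0.211
```

Request:
{"fn": "jog_arm", "kwargs": {"motion": [[-1, 0, 0, -0.1, 0], [-1, 0, 0, -0.1, 0], [-1, 0, 0, -0.1, 0], [-1, 0, 0, 0, 0]]}}

```text
clock: 7.72
tcp_pos: [0.501, -0.0594, 0.1035]
tool_rot: [-0.0, 0.002, 1.0, -0.0]
contact_force: [0.3, 1.0, -2.4]
width: 0.211
```

Request:
{"fn": "jog_arm", "kwargs": {"motion": [[-1, 0, 0, -0.1, 0], [-1, 0, 0, 0, 0]]}}

```text
clock: 7.98
tcp_pos: [0.501, -0.0594, 0.1026]
tool_rot: [-0.0, 0.002, 1.0, -0.0]
contact_force: [-0.5, -0.5, -1.9]
width: 0.21
```

Request:
{"fn": "jog_arm", "kwargs": {"motion": [[-1, 0, 0, -0.1, 0], [-1, 0, 0, 0, 0]]}}

```text
clock: 8.22
tcp_pos: [0.5011, -0.0594, 0.1016]
tool_rot: [-0.0, 0.002, 1.0, -0.0]
contact_force: [-0.3, 0.3, -0.6]
width: 0.215
```

Request:
{"fn": "jog_arm", "kwargs": {"motion": [[-1, 0, 0, -0.05, 0], [-1, 0, 0, 0, 0]]}}

```text
clock: 8.48
tcp_pos: [0.5011, -0.0594, 0.1015]
tool_rot: [0.0, 0.002, 1.0, -0.0]
contact_force: [-1.0, -0.8, 2.2]
width: 0.212
```

Request:
{"fn": "jog_arm", "kwargs": {"motion": [[-1, 0, 0, -0.05, 0], [-1, 0, 0, 0, 0]]}}

```text
clock: 8.72
tcp_pos: [0.5011, -0.0594, 0.1014]
tool_rot: [0.0, 0.002, 1.0, -0.0]
contact_force: [-2.3, 0.6, 7.3]
width: 0.208
```

Firm floor contact at a TCP height of 0.1015, with about 9 N net. This spot is solid, so I slide towards −y.

Request:
{"fn": "jog_arm", "kwargs": {"motion": [[-1, 0, -0.15, 0, 0], [-1, 0, -0.15, 0, 0], [-1, 0, 0, 0, 0]]}}

```text
clock: 9.1
tcp_pos: [0.5012, -0.0597, 0.1015]
tool_rot: [0.0, 0.002, 1.0, 0.002]
contact_force: [-1.2, 5.1, 7.7]
width: 0.216
```

Request:
{"fn": "jog_arm", "kwargs": {"motion": [[-1, 0, -0.15, 0, 0], [-1, 0, -0.1, 0, 0], [-1, 0, 0, 0, 0]]}}

```text
clock: 9.48
tcp_pos: [0.5015, -0.0615, 0.1015]
tool_rot: [0.001, 0.001, 1.0, 0.002]
contact_force: [-1.3, 4.6, 7.5]
width: 0.211
```

Request:
{"fn": "jog_arm", "kwargs": {"motion": [[-1, 0, -0.2, 0, 0], [-1, 0, -0.2, 0, 0], [-1, 0, 0, 0, 0]]}}

```text
clock: 9.85
tcp_pos: [0.5021, -0.0661, 0.1015]
tool_rot: [0.001, 0.001, 1.0, 0.002]
contact_force: [-1.0, 4.9, 6.3]
width: 0.21
```

Request:
{"fn": "jog_arm", "kwargs": {"motion": [[-1, -0.1, -0.2, 0, 0], [-1, 0, -0.2, 0, 0], [-1, 0, 0, 0, 0]]}}

```text
clock: 10.22
tcp_pos: [0.5015, -0.0711, 0.1015]
tool_rot: [0.002, 0.002, 1.0, 0.001]
contact_force: [0.3, 4.4, 5.7]
width: 0.218
```

Request:
{"fn": "jog_arm", "kwargs": {"motion": [[-1, 0, -0.2, -0.02, 0], [-1, 0, -0.2, 0, 0], [-1, 0, 0, 0, 0]]}}

```text
clock: 10.6
tcp_pos: [0.5016, -0.0744, 0.1014]
tool_rot: [0.002, 0.002, 1.0, 0.002]
contact_force: [0.6, 5.7, 6.9]
width: 0.213
```

Request:
{"fn": "jog_arm", "kwargs": {"motion": [[-1, -0.05, -0.2, 0, 0], [-1, 0, -0.2, 0, 0], [-1, 0, 0, 0, 0]]}}

```text
clock: 10.98
tcp_pos: [0.5012, -0.0786, 0.1015]
tool_rot: [0.002, 0.002, 1.0, 0.001]
contact_force: [-0.3, 5.4, 7.0]
width: 0.211
```

Request:
{"fn": "jog_arm", "kwargs": {"motion": [[-1, 0, -0.2, 0, 0], [-1, 0, -0.2, 0, 0], [-1, 0, 0, 0, 0]]}}

```text
clock: 11.35
tcp_pos: [0.5011, -0.0824, 0.1014]
tool_rot: [0.002, 0.002, 1.0, 0.001]
contact_force: [1.0, 4.6, 7.4]
width: 0.215
```

Request:
{"fn": "jog_arm", "kwargs": {"motion": [[-1, 0, -0.2, 0, 0], [-1, 0, -0.2, 0, 0], [-1, 0, 0, 0, 0]]}}

```text
clock: 11.72
tcp_pos: [0.5011, -0.0865, 0.1015]
tool_rot: [0.002, 0.002, 1.0, 0.001]
contact_force: [-0.0, 6.1, 6.7]
width: 0.211
```

Request:
{"fn": "jog_arm", "kwargs": {"motion": [[-1, 0, -0.2, 0, 0], [-1, 0, -0.2, 0, 0], [-1, 0, 0, 0, 0]]}}

```text
clock: 12.1
tcp_pos: [0.501, -0.0903, 0.1014]
tool_rot: [0.002, 0.002, 1.0, 0.002]
contact_force: [0.4, 5.2, 7.2]
width: 0.211
```

Request:
{"fn": "jog_arm", "kwargs": {"motion": [[-1, 0, -0.2, 0, 0], [-1, 0, -0.2, 0, 0], [-1, 0, 0, 0, 0]]}}

```text
clock: 12.48
tcp_pos: [0.501, -0.0943, 0.1014]
tool_rot: [0.002, 0.002, 1.0, 0.002]
contact_force: [0.3, 5.6, 7.6]
width: 0.216
```

Request:
{"fn": "jog_arm", "kwargs": {"motion": [[-1, 0, -0.2, 0, 0], [-1, 0, -0.2, 0, 0], [-1, 0, 0, 0, 0]]}}

```text
clock: 12.85
tcp_pos: [0.501, -0.0984, 0.1014]
tool_rot: [0.002, 0.002, 1.0, 0.001]
contact_force: [0.4, 5.2, 8.1]
width: 0.212
```

Request:
{"fn": "jog_arm", "kwargs": {"motion": [[-1, 0, -0.2, 0, 0], [-1, 0, -0.2, 0, 0], [-1, 0, 0, 0, 0]]}}

```text
clock: 13.22
tcp_pos: [0.5, -0.1052, 0.1004]
tool_rot: [0.0, 0.003, 1.0, -0.0]
contact_force: [0.4, 1.3, 1.9]
width: 0.214
```

It dropped: z fell 1 mm, the force fell to about 3.8 N net, and the drag is gone. I push in gently and watch the lateral force.

Request:
{"fn": "jog_arm", "kwargs": {"motion": [[-1, 0.05, 0, -0.1, 0], [-1, 0, 0, -0.1, 0], [-1, 0, 0, 0, 0]]}}

```text
clock: 13.6
tcp_pos: [0.4999, -0.1053, 0.0981]
tool_rot: [-0.0, 0.003, 1.0, -0.0]
contact_force: [0.4, 0.6, -0.2]
width: 0.212
```

Request:
{"fn": "jog_arm", "kwargs": {"motion": [[-1, 0, 0, -0.1, 0], [-1, 0, 0, -0.1, 0], [-1, 0, 0, 0, 0]]}}

```text
clock: 13.98
tcp_pos: [0.4999, -0.1053, 0.0963]
tool_rot: [-0.0, 0.003, 1.0, -0.0]
contact_force: [1.1, 0.1, 0.8]
width: 0.215
```

Request:
{"fn": "jog_arm", "kwargs": {"motion": [[-1, 0.05, 0, -0.1, 0], [-1, 0, 0, -0.1, 0], [-1, 0, 0, -0.1, 0], [-1, 0, 0, -0.1, 0], [-1, 0, 0, 0, 0]]}}

```text
clock: 14.6
tcp_pos: [0.5, -0.1053, 0.0922]
tool_rot: [-0.001, 0.003, 1.0, -0.0]
contact_force: [-0.3, -1.4, 0.6]
width: 0.218
```

Request:
{"fn": "jog_arm", "kwargs": {"motion": [[-1, 0, 0, -0.1, 0], [-1, 0, 0, -0.1, 0], [-1, 0, 0, -0.1, 0], [-1, 0, 0, -0.1, 0], [-1, 0, 0, -0.1, 0], [-1, 0, 0, 0, 0]]}}

```text
clock: 15.35
tcp_pos: [0.5008, -0.1046, 0.0873]
tool_rot: [0.0, 0.002, 1.0, 0.0]
contact_force: [-0.8, -1.1, -0.6]
width: 0.212
```

Request:
{"fn": "jog_arm", "kwargs": {"motion": [[-1, 0, 0, -0.1, 0], [-1, 0, 0, -0.05, 0], [-1, 0, 0, 0, 0]]}}

```text
clock: 15.72
tcp_pos: [0.5008, -0.1046, 0.086]
tool_rot: [0.0, 0.002, 1.0, 0.0]
contact_force: [-0.2, 0.3, 1.2]
width: 0.212
```

Request:
{"fn": "jog_arm", "kwargs": {"motion": [[-1, 0, 0, -0.05, 0], [-1, 0, 0, 0, 0]]}}

```text
clock: 15.98
tcp_pos: [0.5008, -0.1046, 0.0856]
tool_rot: [0.0, 0.002, 1.0, 0.0]
contact_force: [0.0, 0.5, 3.2]
width: 0.212
```

Request:
{"fn": "jog_arm", "kwargs": {"motion": [[-1, 0, 0, -0.05, 0], [-1, 0, 0, 0, 0]]}}

```text
clock: 16.23
tcp_pos: [0.5009, -0.1046, 0.0856]
tool_rot: [0.0, 0.002, 1.0, 0.0]
contact_force: [-1.7, 0.6, 6.3]
width: 0.213
```

The collar is seated: height is stuck at 0.0856 while the force grows. I release and retreat.

Request:
{"fn": "jog_arm", "kwargs": {"motion": [[-1, 0, 0, 0.05, 0], [-0.5, 0, 0, 0, 0], [-0.2, 0, 0, 0, 0], [0.2, 0, 0, 0, 0], [0.2, 0, 0, 0, 0], [0.2, 0, 0, 0, 0], [0.2, 0, 0, 0, 0]]}}

```text
clock: 17.1
tcp_pos: [0.5006, -0.1049, 0.0854]
tool_rot: [-0.0, 0.002, 1.0, -0.0]
contact_force: [-0.6, 0.8, -0.9]
width: 0.6
```

Request:
{"fn": "jog_arm", "kwargs": {"motion": [[0.2, 0, 0, 1, 0], [0.2, 0, 0, 3, 0], [0.2, 0, 0, 4, 0], [0.2, 0, 0, 4, 0], [0.2, 0, 0, 0, 0], [0.2, 0, 0, 0, 0]]}}

```text
clock: 17.85
tcp_pos: [0.5, -0.1048, 0.2054]
tool_rot: [-0.0, 0.002, 1.0, -0.0]
contact_force: [-0.5, 0.2, 0.0]
width: 0.599
```

```bash
python3 - <<'E'
from h import *
s=robot.state();print(s['tcp_pos'],s['contact_force'],s['width'])
im,d,K,k,P=look('wrist'); cv2.imwrite('pics/w4.png',im[:,:,::-1])
v,u=np.mgrid[150:300,150:330]; p=pts(np.c_[u.ravel(),v.ravel()],d,K,k,P)
q=p[(p[:,2]>.09)&(p[:,2]<.105)&(abs(p[:,0]-.5)<.03)&(abs(p[:,1]+.105)<.03)]; print(len(q),np.median(q[:,2]),q.min(0),q.max(0),cv2.minAreaRect((q[:,:2]*1000).astype(np.float32)))
im,*_=look('side'); cv2.imwrite('pics/s4.png',cv2.resize(im[130:340,140:330,::-1],None,fx=3,fy=3))
E
```

```text
[ 0.50004495 -0.10482403  0.20542269] [-0.53249429  0.21997825  0.03019905] 0.5994871824643506
411 0.09482705179680806 [ 0.49035213 -0.11400639  0.09095361] [ 0.50971288 -0.0944163   0.0969952 ] ((500.04119873046875, -104.23871612548828), (19.35025978088379, 19.596603393554688), 0.2016274482011795)
```

View pics/w4.png

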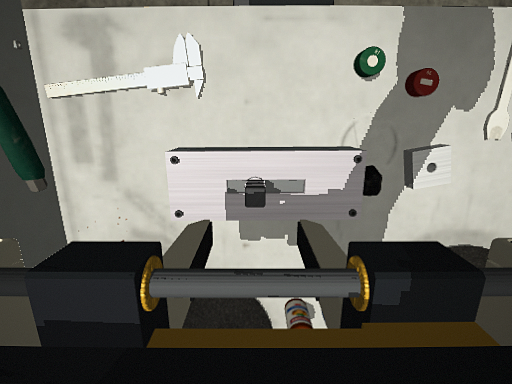

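View pics/s4.png

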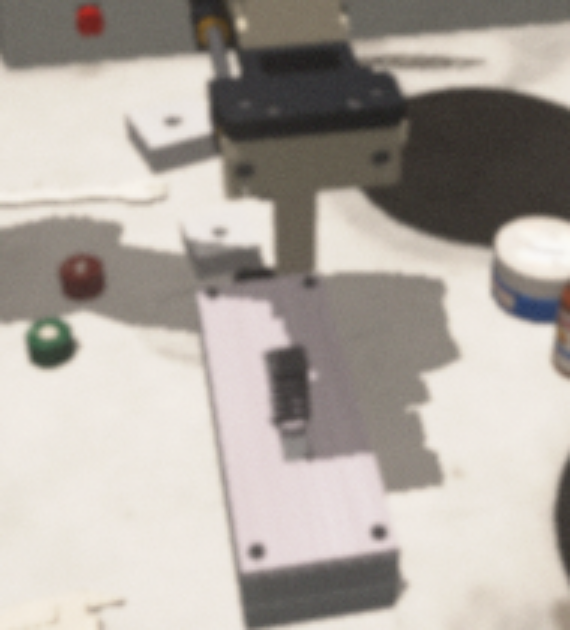

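Both views show the pin upright in the slot at (255,191) in the wrist view. Its top is at 94.8 mm (95 expected when home), with the gripper clear.

```bash
python3 -c "
from workcell import robot
print(robot.job_done())"
```

```text
the job is handed in; nothing more can be done
None
```

The lock pin is fully home in the socket and released, and the job is handed in; no verdict was reported.

- **Search:** I took the pin out of its rest and set it on the bar near the +y end of the slot. I slid it towards −y under about 8–10 N until it dropped. The socket is near fixture y ≈ −12 mm.
- **Seating:** I pressed it in until the height stopped changing while the force rose to about 8 N net, then opened the gripper and retreated. The highest force I read at the end of any move was about 11 N in total (limit 30 N). The force was only read at those moments, not between them.
- **Last checks:** The pin's top is at 94.8 mm (95 mm when home) and it looks upright. It sits about 1 mm off the slot's centre line and 12 mm from its middle. The gripper is about 12 cm higher than where it let go and touches nothing. The bystanders visible in the last two pictures look unmoved, though I did not measure them.

No check failed. The pin ran about 1 mm off line in x during the slide; I corrected it on the way.

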